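# Start two hand screws and catch the crossed thread

## Robot

A 6-joint arm with a two-finger parallel gripper is mounted at the origin on the work surface. World frame = base frame: x ahead of the robot, y to its left, z up, the work surface at z = 0. Lengths are in m, angles in rad, forces in N, time in s.
With the tool pointing down it reaches from about 0.325 to 0.9 m from the base axis. Payload 6.1 kg.
Tool frame: the origin (TCP) lies midway between the tips of the shut fingers; the grasp point (between the pads) lies 19 mm behind it; x points along the fingers, y is the direction in which the jaws open and shut, and the axes are right-handed (so a half turn about x gives the same grasp; the last joint's range is limited). The gripper opens to 85 mm and grips with 20 to 120 N. Pads are 22 mm wide; open, the fingers measure 114 mm over their backs; the gripper's body (76 mm by 85 mm) begins 54 mm behind the grasp point. The pads swing forward as they close: fully open they stand 13 mm farther back than shut.
Start: joints at [-1.449, 0.22, 1.526, -0, 1.395, -0.126], TCP at [0.153, -0.606, 0.231] pointing down, gripper open.
Joint ranges: [-2.98, 2.98], [-0.91, 2.08], [0.09, 2.57], [-1.24, 4.39], [0.2, 2.65], [-2.68, 2.68]. Speed limits (rad/s): [2.57, 2.57, 3.01, 3.14, 3.14, 3.14].

## Interface

Orientations are given as [roll, pitch, yaw] about the fixed x, y, z axes, in that order (R = Rz(yaw) Ry(pitch) Rx(roll)).
In Python, from plant import movep, move_l, set_joints, gripper_to, hold, inverse_kinematics, observe, get_image, get_calibration, Unreachable, job_done gives the robot as it stands. Calls block until the motion is done:
- movep(position, orientation): joint-space move of the TCP to a pose.
- move_l(position, feed=0.15, rotation=None, max_force=None): straight line of the TCP; rotation=None keeps the orientation; feed is the mean speed in m/s. With max_force (N) it stops when the force on the tool has changed by that much, and returns True; else False.
- set_joints(angles): joint-space move.
- gripper_to(opening, f_grip=None): finger opening in m; f_grip is the grip in N (None keeps the last); returns when the fingers have stopped.
- hold(seconds).
- inverse_kinematics(position, orientation): joint angles nearest the present ones, or None.
- observe(): the state.
- get_image(name): name is "side" or "top" or "wrist"; returns (picture, depth): 480x640x3 uint8, red, green, blue; 480x640 float32, m along the optical axis (not along the pixel's ray), 0 where there is no reading.
- get_calibration(name): a dict with "intrinsics" (3x3 intrinsics, pixels), "world_from_camera" (4x4, takes a point from camera to world coordinates). Camera axes: x right, y down, z forward; pixel columns grow to the right and rows downward; lengths in m; the calibration is good to about 2 mm. A picture is of the moment at which its call begins: read the wrist's pose just before it. get_calibration takes no time and is no camera call; for the wrist camera it gives the pose at the moment of the call.
A pose or a line that the arm cannot do raises Unreachable and nothing moves.
- job_done(): hands the job in, once; it reports no verdict.
The state is a dict: "time_s": time; "q": joint angles; "joint_velocities": joint speeds; "joint_torque": joint torques, N m; "eef_pos": TCP position; "tcp_rot": TCP orientation; "ft_force": force on the tool from outside, world axes, zero at the start; "torque": the same for the moment, N m; "opening": finger opening in m.
Only numpy, scipy, OpenCV 4.12 (cv2) and the standard library are available. Lean on these libraries where they do the work, as an engineer would, in place of code of your own. Each camera call takes 0.05 s, during which the arm holds its last target. There are 200 camera calls.

## Task

Run the two hand screws on the shelf rail down clockwise, the orange one first and then the blue one, starting each gently. If a screw turns freely, run it fully home until it comes to its stop; if it binds early, its thread is crossed, so do not force it but stop and back it off again to its white starting mark. Do not overtighten, leave the jar, carton and screwdriver alone, and let go of both knobs at the end.

Things in the scene. Friction and masses are not known exactly. Their poses are not given: they have to be found in the camera images.
- shelf: Wooden shelf board 220 x 360 x 18 mm, fixed on the bench, with a dark slotted steel rail (60 mm wide, top 24 mm above the bench) along it. Origin at the centre of the board's underside, x across the board, y along the rail. The two hand screws stand on the rail at x = +50 mm, y = +100 and -100 mm; either colour may be at either place.
- orange_grip (a point): Point on the orange T-bar knob's vertical axis, about 96 mm above the bench. The bar is 50 mm long along this point's x, 14 mm thick along its y, and reaches from 22 mm below to 14 mm above the point. Under it lie a disc (36 mm diameter, 8 mm high) and a fixed dark housing (64 mm diameter, top 36 mm below the point at angle 0). A white stripe on top marks the bar's -x end.
- blue_grip (a point): The same point of the blue T-bar hand knob, which is otherwise identical.
- knob_orange (a joint): Angle of the orange knob, rad, growing clockwise seen from above (tightening); it starts between 0 and 0.3. 0: its white stripe points to the white mark on the housing (its -x side). It sinks 2 mm per rad. Running free takes about 0.05 N m. Home is above 1.75, backed off to the mark is below 0.35; outer hard stop at -0.5. Let go, it stays, but springs back out of any resistance.
- knob_blue (a joint): The same for the blue knob. Whether a screw is crossed cannot be seen, only felt when turning.
- thread_orange: Orange screw's threaded end, hidden in the housing, turning with the knob; origin on the axis 30 mm below orange_grip. Clean, it runs free to its stop at 1.85 to 1.95 rad. Crossed, it binds early, from somewhere between 0.57 and 0.83 rad. Either way resistance then climbs springily by 1.8 N m per rad; above 0.55 N m (25 N, 22 mm off the axis) the thread is damaged.
- thread_blue: The same of the blue screw.
- jar: Small amber glass screw-top jar, 44 mm diameter, 55 mm tall, standing on the board on its -x side, midway along. Origin at the centre of its underside.
- carton: Small cardboard carton, 100 x 70 x 60 mm, on the bench to the left of the board. Origin at the centre of its underside.
- driver: Screwdriver lying on the bench to the right of the board, under 40 mm high.

How it is judged:
On the way, in this order (a step that is already met when the one before it is completed fails the run):
1. the orange screw has been started (turned past 0.5 rad) (value of joint knob_orange above 0.5 rad), for 0.1 s.
2. then the blue screw has been started (turned past 0.5 rad) (value of joint knob_blue above 0.5 rad), for 0.1 s.
At the end, for the whole second after the job is handed in: One screw, the clean one, is home (knob angle above 1.75 rad), and the other, crossed one is backed off (below 0.35 rad); both knobs are at rest (((value of joint knob_orange above 1.75 rad and value of joint knob_blue below 0.35 rad) or (value of joint knob_blue above 1.75 rad and value of joint knob_orange below 0.35 rad)) and velocity of joint knob_orange between -0.05 and 0.05 rad/s and velocity of joint knob_blue between -0.05 and 0.05 rad/s); the robot touches nothing.
It fails at once if the orange screw's thread is forced or overtightened (over 25 N on the thread, 0.55 N m) (contact force between thread_orange and anything else above 25 N).
It fails at once if the blue screw's thread is forced or overtightened (over 25 N on the thread, 0.55 N m) (contact force between thread_blue and anything else above 25 N).
It fails at once if the jar is moved by more than 25 mm (distance of jar from where it was at the start of the episode above 0.025 m).
It fails at once if the carton is moved by more than 25 mm (distance of carton from where it was at the start of the episode above 0.025 m).
It fails at once if the driver is moved by more than 25 mm (distance of driver from where it was at the start of the episode above 0.025 m).
It also fails if it takes over 72 s, if anything falls off the work surface, if the arm or the gripper's body presses on something with over 40 N, if the wrist force passes 120 N, or if a joint passes its speed limit or range.

## Working session

There is one attempt and no reset: what is moved stays moved. The work goes in short steps, each a Python script; the robot and the scene stay as the last script left them, time stands still between calls to the robot, and variables do not carry over. Pictures are saved under pics/ and viewed, about 8 in all and at most 12, crops included, and the job is handed in when it is done.

```bash
mkdir -p pics; ls
python3 - <<'E'
from plant import *
import cv2,numpy as np
o=observe();print(o)
for n in("top","side"):
    im,d=get_image(n);cv2.imwrite(f"pics/{n}0.png",im[:,:,::-1]);np.savez(f"{n}0.npz",im=im,d=d);c=get_calibration(n);print(n,c)
E
```

```text
pics
{'time_s': 0.0, 'q': array([-1.44911348e+00,  2.21227283e-01,  1.52759431e+00,  1.59178282e-06,
        1.39466630e+00, -1.26095665e-01]), 'joint_velocities': array([ 0.00014369, -0.0010962 ,  0.00023813,  0.0012974 ,  0.00013036,
        0.00209687]), 'joint_torque': array([ 9.54652714e-04, -4.96889091e+01, -3.89400029e+01, -6.84746306e-05,
        1.10847116e-02,  2.05978006e-05]), 'eef_pos': array([ 0.15320964, -0.60532675,  0.23020739]), 'tcp_rot': array([-1.6977186 ,  1.56890108,  1.69165229]), 'ft_force': array([-1.02596961,  0.77185256, -0.21349505]), 'torque': array([0.01770029, 0.02310722, 0.00743159]), 'opening': 0.08538081643921296}
top {'intrinsics': array([[504.46678366,   0.        , 315.30283424],
       [  0.        , 504.46678366, 237.14095769],
       [  0.        ,   0.        ,   1.        ]]), 'world_from_camera': array([[ 0.01335802, -0.99084084,  0.13437258,  0.37833848],
       [-0.99987584, -0.01211305,  0.01007834,  0.00949188],
       [-0.00835837, -0.13449052, -0.99087963,  1.25114647],
       [ 0.        ,  0.        ,  0.        ,  1.        ]])}
side {'intrinsics': array([[580.89634223,   0.        , 315.18595868],
       [  0.        , 580.89634223, 247.4323943 ],
       [  0.        ,   0.        ,   1.        ]]), 'world_from_camera': array([[-0.90712628, -0.26530796,  0.32670108,  0.10442292],
       [-0.42082865,  0.56255846, -0.71163981,  0.98282873],
       [ 0.00501525, -0.78303235, -0.62196076,  0.93548237],
       [ 0.        ,  0.        ,  0.        ,  1.        ]])}
```

View pics/top0.png

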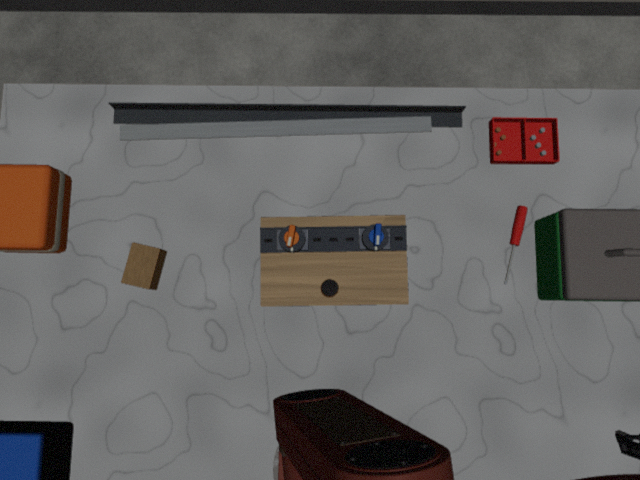

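View pics/side0.png

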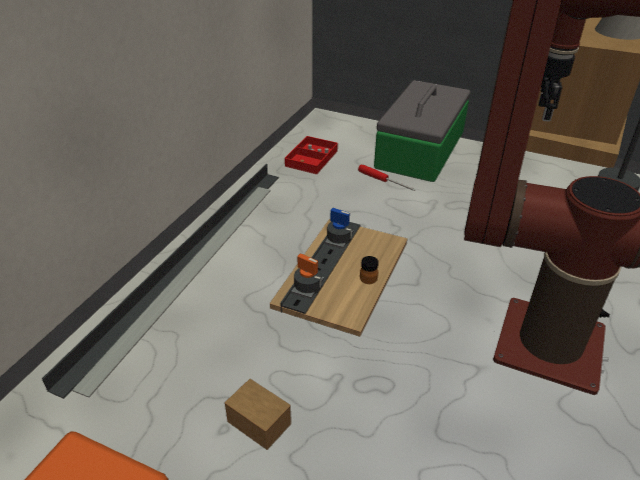

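The top view shows orange at about (290,238), blue at about (376,236) and the jar at (329,288). The white stripes point toward the robot, so shelf +x is roughly world +x. Next I'll measure the knobs and the yaw.

```bash
cat > h.py <<'E'
from plant import *
import cv2,numpy as np
from scipy.spatial.transform import Rotation as R
def ray(n_or_c,uv,z):
    c=n_or_c if isinstance(n_or_c,dict) else get_calibration(n_or_c)
    K,T=c["intrinsics"],c["world_from_camera"]
    v=T[:3,:3]@np.linalg.solve(K,[uv[0],uv[1],1.]);return T[:3,3]+v*(z-T[2,3])/v[2]
def mask(im,col):
    h=cv2.cvtColor(im,cv2.COLOR_RGB2HSV)
    lo,hi={"orange":((4,140,80),(16,255,255)),"blue":((100,130,60),(125,255,255))}[col]
    return cv2.inRange(h,lo,hi)
def blobs(m,amin=30):
    cs,_=cv2.findContours(m,cv2.RETR_EXTERNAL,cv2.CHAIN_APPROX_NONE)
    return sorted([c for c in cs if cv2.contourArea(c)>amin],key=cv2.contourArea,reverse=True)
E
python3 - <<'E'
from h import *
im=np.load("top0.npz")["im"]
roi=np.zeros(im.shape[:2],np.uint8);roi[210:265,255:415]=255
for c in("orange","blue"):
    for b in blobs(mask(im,c)&roi,8):
        r=cv2.minAreaRect(b);print(c,r,ray("top",r[0],.108))
# board
h=cv2.cvtColor(im,cv2.COLOR_RGB2HSV);m=cv2.inRange(h,(8,50,60),(25,200,255));m[:205]=0;m[315:]=0;m[:,:250]=0;m[:,420:]=0
m=cv2.morphologyEx(m,cv2.MORPH_CLOSE,np.ones((45,45)))
r=cv2.minAreaRect(blobs(m)[0]);P=np.array([ray("top",p,.018)[:2] for p in cv2.boxPoints(r)]);print(r,P,P.mean(0))
E
```

```text
orange ((291.0, 235.5), (21.0, 14.0), 90.0) [0.53646988 0.07679287 0.108     ]
blue ((376.0, 234.0), (20.0, 14.0), 90.0) [ 0.54230352 -0.11756397  0.108     ]
((333.8912048339844, 260.31982421875), (89.08068084716797, 147.11947631835938), 89.13194274902344) [[ 0.59458879  0.16084297]
 [ 0.60452704 -0.20386956]
 [ 0.38568659 -0.20472543]
 [ 0.3755826   0.15138847]] [ 0.49009626 -0.02409089]
```

```bash
cat >> h.py <<'E'
def rpy(psi):
    "tool down; jaw axis (tool y) at world heading psi"
    x=np.array([0,0,-1.]);y=np.array([np.cos(psi),np.sin(psi),0]);return R.from_matrix(np.c_[x,y,np.cross(x,y)]).as_euler("xyz")
E
python3 - <<'E'
from h import *
for p in((.537,.077),(.543,-.123)):
  for psi in(np.pi/2,-np.pi/2):
    for d in(0,-.3,-1,-1.95,-2.1):
        q=inverse_kinematics([*p,.09],rpy(psi+d));print(p,round(psi,2),d,None if q is None else np.round(q,2))
c=get_calibration("wrist");o=observe();print(c["world_from_camera"],o["eef_pos"],R.from_euler("xyz",o["tcp_rot"]).as_matrix())
E
```

```text
(0.537, 0.077) 1.57 0 [-0.    0.17  1.86 -0.    1.11 -1.57]
(0.537, 0.077) 1.57 -0.3 [-0.    0.17  1.86 -0.    1.11 -1.27]
(0.537, 0.077) 1.57 -1 [-0.    0.17  1.86 -0.    1.11 -0.57]
(0.537, 0.077) 1.57 -1.95 [-0.    0.17  1.86 -0.    1.11  0.38]
(0.537, 0.077) 1.57 -2.1 [-0.    0.17  1.86 -0.    1.11  0.53]
(0.537, 0.077) -1.57 0 [-0.    0.17  1.86 -0.    1.11  1.57]
(0.537, 0.077) -1.57 -0.3 [-0.    0.17  1.86 -0.    1.11  1.87]
(0.537, 0.077) -1.57 -1 [-0.    0.17  1.86 -0.    1.11  2.57]
(0.537, 0.077) -1.57 -1.95 None
(0.537, 0.077) -1.57 -2.1 [-0.    0.17  1.86  0.    1.11 -2.62]
(0.543, -0.123) 1.57 0 [-0.36  0.2   1.83  0.    1.11 -1.94]
(0.543, -0.123) 1.57 -0.3 [-0.36  0.2   1.83  0.    1.11 -1.64]
(0.543, -0.123) 1.57 -1 [-0.36  0.2   1.83  0.    1.11 -0.94]
(0.543, -0.123) 1.57 -1.95 [-0.36  0.2   1.83  0.    1.11  0.01]
(0.543, -0.123) 1.57 -2.1 [-0.36  0.2   1.83  0.    1.11  0.16]
(0.543, -0.123) -1.57 0 [-0.36  0.2   1.83  0.    1.11  1.21]
(0.543, -0.123) -1.57 -0.3 [-0.36  0.2   1.83  0.    1.11  1.51]
(0.543, -0.123) -1.57 -1 [-0.36  0.2   1.83  0.    1.11  2.21]
(0.543, -0.123) -1.57 -1.95 None
(0.543, -0.123) -1.57 -2.1 None
[[ 0.24483532 -0.93242384 -0.26578458  0.22015159]
 [-0.9695631  -0.23595066 -0.06538102 -0.5886272 ]
 [-0.00174922  0.27370251 -0.96181281  0.3723698 ]
 [ 0.          0.          0.          1.        ]] [ 0.15324545 -0.60534791  0.23029534] [[-2.21506834e-04  2.45282454e-01 -9.69451633e-01]
 [ 1.78228672e-03 -9.69450020e-01 -2.45282454e-01]
 [-9.99998387e-01 -1.78217251e-03 -2.22423856e-04]]<sys>:0: UserWarning: Gimbal lock detected. Setting third angle to zero since it is not possible to uniquely determine all angles.
```

```bash
cat > look.py <<'E'
import sys
from h import *
import warnings;warnings.simplefilter("ignore")
col=sys.argv[1];p=eval(sys.argv[2])
movep([*p,.21],rpy(np.pi/2))
c=get_calibration("wrist");im,d=get_image("wrist");np.savez(f"w_{col}.npz",im=im,d=d,T=c["world_from_camera"],K=c["intrinsics"])
m=mask(im,col)
cv2.imwrite(f"pics/w_{col}.png",np.hstack([im[:,:,::-1]]))
T,K=c["world_from_camera"],c["intrinsics"]
v,u=np.nonzero(m&(d>0).astype(np.uint8)*255);z=d[v,u]
P=(T[:3,:3]@(np.linalg.solve(K,np.c_[u,v,np.ones(len(u))].T)*z)).T+T[:3,3]
P=P[np.hypot(*(P[:,:2]-p).T)<.05]
zt=np.percentile(P[:,2],98);print("ztop",zt)
for b in blobs(m,200)[:3]:
    print(cv2.boundingRect(b),cv2.contourArea(b))
top=P[P[:,2]>zt-.004];r=cv2.minAreaRect((top[:,:2]*1000).astype(np.float32));print("top face mm",r,np.median(top,0))
o=observe();print(o["eef_pos"],o["time_s"])
E
python3 look.py orange "(.537,.077)"
```

```text
ztop 0.10985686107924014
(303, 206, 41, 69) 1726.0
top face mm ((537.222900390625, 78.8461685180664), (13.964442253112793, 49.30286407470703), 81.0864028930664) [0.54118982 0.07783171 0.10857211]
[0.53718693 0.07626861 0.21001589] 2.9083
```

View pics/w_orange.png

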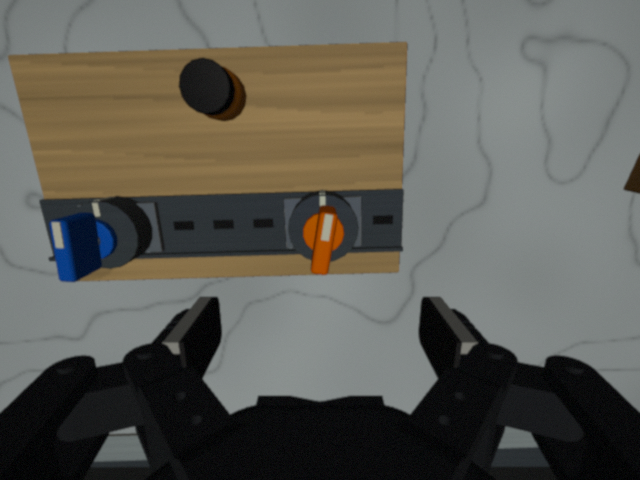

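Orange stands at (0.537, 0.079). Its stripe, at pixel (327,228), points back to the robot and is turned about 0.18 rad clockwise of the mark. I'll grip it now and turn in small steps while watching the torque.

```bash
cat > turn.py <<'E'
from h import *
import warnings;warnings.simplefilter("ignore")
BETA=.027   # board yaw
class Screw:
    def __init__(s,p,a): s.p=p;s.a=a;s.b=np.zeros(6)
    def psi(s,a): return np.pi/2+BETA-a
    def go(s,a,up=0):
        q=inverse_kinematics([*s.p,.0785-.002*a+up],rpy(s.psi(a)))
        set_joints(q);s.a=a
    def wr(s,n=5):
        r=[]
        for _ in range(n): hold(.02);o=observe();r.append(np.r_[o["ft_force"],o["torque"]])
        return np.mean(r,0)
    def actual(s):
        y=R.from_euler("xyz",observe()["tcp_rot"]).as_matrix()[:,1]
        return np.pi/2+BETA-np.arctan2(y[1],y[0])
    def grasp(s):
        gripper_to(.06,60);s.go(s.a,.07);s.go(s.a);s.b=s.wr();gripper_to(.0,60);g=s.wr()-s.b
        print("gripped",observe()["opening"],np.round(g,3));return g
    def turn(s,to,step=.05,stop=.2):
        while abs(to-s.a)>1e-6:
            s.go(s.a+np.clip(to-s.a,-step,step));w=s.wr(3)-s.b
            print(f"{s.a:.3f} act {s.actual():.3f} F",np.round(w[:3],1),"M",np.round(w[3:],3),"t",round(observe()["time_s"],2))
            if abs(w[5])>stop: print("RESIST");return True
        return False
    def release(s):
        gripper_to(.06);w=s.wr()-s.b;s.go(s.a,.11);print("released",np.round(w,2),observe()["opening"],observe()["time_s"])
E
python3 - <<'E'
from turn import *
s=Screw((.5372,.0788),.18);s.grasp();s.turn(.45)
E
```

```text
gripped 0.013041137541786567 [-1.52   1.197  5.943  0.171  0.176 -0.092]
0.230 act 0.230 F [-1.4  2.   6. ] M [ 0.174  0.198 -0.091] t 4.97
0.280 act 0.280 F [-1.7  2.   5.8] M [ 0.172  0.215 -0.066] t 5.28
0.330 act 0.330 F [-1.1  1.4  5.9] M [ 0.207  0.194 -0.105] t 5.58
0.380 act 0.380 F [-1.1  1.5  5.7] M [ 0.18   0.213 -0.104] t 5.88
0.430 act 0.430 F [-1.2  2.   6. ] M [ 0.207  0.133 -0.066] t 6.17
0.450 act 0.450 F [-1.6  1.5  5.1] M [ 0.241  0.191 -0.088] t 6.47
```

Run:
```python
from turn import *
s=Screw((.5372,.0788),.45);s.b=s.wr(8);print(s.turn(1.1,.04,.15))
```

```text
0.490 act 0.490 F [-0.2  0.3  0.2] M [ 0.025  0.018 -0.032] t 6.91
0.530 act 0.530 F [-0.   0.4 -0.5] M [ 0.007  0.014 -0.016] t 7.21
0.570 act 0.570 F [-0.2  0.5 -0.1] M [ 0.074 -0.01   0.032] t 7.51
0.610 act 0.610 F [-0.1 -0.2 -0.3] M [ 0.062 -0.032  0.002] t 7.81
0.650 act 0.650 F [ 0.   0.3 -0.6] M [ 0.029 -0.037 -0.016] t 8.11
0.690 act 0.690 F [ 0.1 -0.  -0. ] M [ 0.075 -0.037  0.034] t 8.41
0.730 act 0.730 F [-0.1  0.4  0.1] M [ 0.059 -0.008 -0.014] t 8.71
0.770 act 0.770 F [ 0.   0.8 -0.3] M [ 0.102 -0.064  0.019] t 9.01
0.810 act 0.810 F [-0.3  0.7 -0. ] M [0.099 0.005 0.019] t 9.31
0.850 act 0.850 F [0.1 0.7 0. ] M [ 0.125 -0.072  0.067] t 9.61
0.890 act 0.890 F [-0.3  0.5  0.1] M [ 0.152 -0.1    0.119] t 9.91
0.930 act 0.930 F [-0.6  0.7  0.4] M [ 0.168 -0.088  0.226] t 10.21
RESIST
True
```

Resistance climbs springily from about 0.82 rad, so orange is crossed. I'll back it off to near its mark, release, and look at blue.

```bash
python3 - <<'E'
from turn import *
s=Screw((.5372,.0788),.93);s.b=s.wr(3);s.turn(.08,.15,.45);s.release()
E
python3 look.py blue "(.541,-.121)"
```

```text
0.780 act 0.780 F [ 0.6 -0.5 -0.5] M [-0.078  0.058 -0.088] t 10.57
0.630 act 0.630 F [ 0.6 -0.6 -0.7] M [-0.125  0.099 -0.097] t 10.89
0.480 act 0.480 F [ 0.  -0.3  0.2] M [-0.113  0.08  -0.102] t 11.21
0.330 act 0.330 F [-0.  -0.6  0. ] M [-0.163  0.111 -0.103] t 11.53
0.180 act 0.180 F [ 0.4 -1.  -0.1] M [-0.197  0.132 -0.083] t 11.84
0.080 act 0.080 F [ 0.  -0.9  0.3] M [-0.213  0.098 -0.08 ] t 12.14
released [ 1.5  -1.97 -6.25 -0.37 -0.11 -0.12] 0.05986432723007423 13.25
ztop 0.11001984592273541
(298, 209, 42, 69) 1735.0
top face mm ((542.5474853515625, -121.10374450683594), (13.916028022766113, 48.85425567626953), 86.92233276367188) [ 0.54693952 -0.12201203  0.10881625]
[ 0.54055496 -0.11947555  0.20880755] 14.1167
```

View pics/w_blue.png

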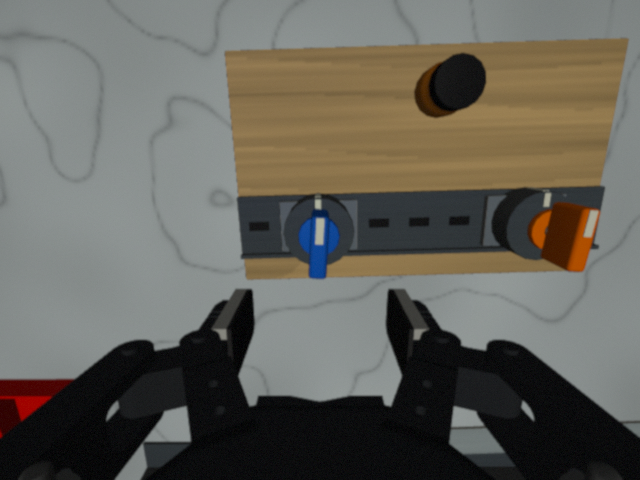

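```bash
cat > chk.py <<'E'
import sys
from h import *
f=np.load(sys.argv[1]);im,d,T,K=f["im"],f["d"],f["T"],f["K"]
for col,p in(("orange",(.537,.079)),("blue",(.5425,-.121))):
    m=mask(im,col);v,u=np.nonzero((m>0)&(d>0));z=d[v,u]
    P=(T[:3,:3]@(np.linalg.solve(K,np.c_[u,v,np.ones(len(u))].T)*z)).T+T[:3,3]
    P=P[np.hypot(*(P[:,:2]-p).T)<.05]
    if len(P)<50: continue
    zt=np.percentile(P[:,2],95);t=P[P[:,2]>zt-.005]
    print(col,zt,cv2.minAreaRect((t[:,:2]*1000).astype(np.float32)))
E
python3 chk.py w_blue.npz
```

```text
orange 0.10971632074188079 ((537.4835205078125, 78.06682586669922), (14.796025276184082, 49.43812561035156), 87.27124786376953)
blue 0.1097225194574806 ((542.5372924804688, -121.0916519165039), (13.949760437011719, 48.85174560546875), 87.11213684082031)
```

Orange is back at about 0.08 rad, heading −2.7°. Blue stands at (0.5425, −0.121), also at about 0.08 rad with its stripe at pixel (319,231). Now I'll turn blue.

Run:
```python
from turn import *
s=Screw((.5425,-.1211),.08);s.grasp();s.turn(.3,.06,.4);s.b=s.wr(6)
r=s.turn(1.0,.045,.15)
```

```text
gripped 0.013557266881322024 [-1.068  2.555  5.326  0.305  0.154  0.034]
0.140 act 0.140 F [-1.3  2.5  5.4] M [ 0.345  0.161 -0.051] t 16.02
0.200 act 0.200 F [-1.5  2.2  4.9] M [ 0.387  0.152 -0.067] t 16.32
0.260 act 0.260 F [-1.3  2.8  5.1] M [ 0.409  0.144 -0.038] t 16.62
0.300 act 0.300 F [-1.2  3.2  4.9] M [ 0.423  0.153 -0.057] t 16.93
0.345 act 0.345 F [0.3 0.4 0.5] M [-0.017 -0.068  0.029] t 17.32
0.390 act 0.390 F [0.4 0.4 0.5] M [ 0.032 -0.055 -0.005] t 17.62
0.435 act 0.435 F [-0.2  0.1 -0.1] M [ 0.079 -0.034 -0.022] t 17.93
0.480 act 0.480 F [0.5 0.7 0.5] M [ 0.086 -0.02   0.013] t 18.23
0.525 act 0.525 F [0.2 0.7 0. ] M [ 0.097 -0.065 -0.003] t 18.52
0.570 act 0.570 F [0.4 0.6 0.1] M [ 0.088 -0.062  0.011] t 18.82
0.615 act 0.615 F [ 0.3  0.7 -0.1] M [ 0.104 -0.064 -0.005] t 19.12
0.660 act 0.660 F [ 0.7  1.1 -0.1] M [ 0.144 -0.084  0.013] t 19.43
0.705 act 0.705 F [0.6 1.2 0. ] M [ 0.137 -0.107 -0.005] t 19.73
0.750 act 0.750 F [ 0.7  1.2 -0.2] M [ 0.17  -0.108  0.033] t 20.02
0.795 act 0.795 F [ 0.7  1.5 -0.4] M [ 0.185 -0.104  0.054] t 20.32
0.840 act 0.840 F [ 0.9  1.4 -0. ] M [ 0.225 -0.099 -0.015] t 20.62
0.885 act 0.885 F [ 0.8  1.  -0.2] M [ 0.26  -0.137 -0.007] t 20.93
0.930 act 0.930 F [ 1.2  1.8 -0.6] M [ 0.244 -0.138  0.002] t 21.23
0.975 act 0.975 F [ 1.7  1.9 -0.7] M [ 0.273 -0.168  0.007] t 21.52
1.000 act 1.000 F [ 0.9  1.4 -0.5] M [ 0.258 -0.161  0.028] t 21.82
```

Blue turns free past the binding range, so I'll run it on to its stop.

Run:
```python
from turn import *
s=Screw((.5425,-.1211),1.0);s.b=s.wr(8);r=s.turn(1.76,.08,.2)
if not r: s.b=s.wr(8); print("stop?",s.turn(2.08,.03,.13))
```

```text
1.080 act 1.080 F [-0.1  0.  -0. ] M [0.024 0.011 0.018] t 22.26
1.160 act 1.160 F [ 0.6  0.4 -0.5] M [ 0.065 -0.02  -0.001] t 22.56
1.240 act 1.240 F [ 1.1  0.5 -0.5] M [ 0.053 -0.039  0.02 ] t 22.86
1.320 act 1.320 F [ 1.   0.8 -0.4] M [ 0.084 -0.127  0.021] t 23.16
1.400 act 1.400 F [ 1.8  1.3 -0.9] M [ 0.105 -0.133  0.025] t 23.46
1.480 act 1.480 F [ 1.6  0.7 -0.9] M [ 0.105 -0.202  0.036] t 23.76
1.560 act 1.560 F [ 1.6  0.5 -0.8] M [ 0.141 -0.196  0.007] t 24.06
1.640 act 1.640 F [ 1.5  0.7 -0.9] M [ 0.122 -0.237  0.039] t 24.36
1.720 act 1.720 F [ 2.1  1.  -1.2] M [ 0.162 -0.308 -0.007] t 24.66
1.760 act 1.760 F [ 2.2  0.9 -1.1] M [ 0.139 -0.279  0.016] t 24.96
1.790 act 1.790 F [-0.5  0.6 -0.1] M [-0.01  -0.035 -0.005] t 25.39
1.820 act 1.820 F [-0.2  0.2  0.9] M [-0.026 -0.025 -0.004] t 25.69
1.850 act 1.850 F [-0.1 -0.  -0.5] M [ 0.026 -0.038  0.005] t 25.99
1.880 act 1.880 F [ 0.2  0.  -0.1] M [ 0.016 -0.045 -0.029] t 26.29
1.910 act 1.910 F [-0.3  0.1 -0.7] M [ 0.008 -0.069 -0.024] t 26.59
1.940 act 1.940 F [ 0.4  0.2 -0.4] M [ 0.001 -0.103  0.061] t 26.89
1.970 act 1.970 F [-0.1  0.1  0.2] M [-0.018 -0.097  0.098] t 27.19
2.000 act 2.000 F [ 0.3  0.4 -0.2] M [-0.052 -0.146  0.148] t 27.49
RESIST
stop? True
```

```bash
python3 - <<'E'
from turn import *
s=Screw((.5425,-.1211),2.0);s.go(1.93);s.release()
movep([.50,-.02,.25],rpy(np.pi/2))
c=get_calibration("wrist");im,d=get_image("wrist");np.savez("w_end.npz",im=im,d=d,T=c["world_from_camera"],K=c["intrinsics"])
cv2.imwrite("pics/end.png",im[:,:,::-1]);print(observe()["time_s"])
E
python3 chk.py w_end.npz
```

```text
released [ 0.02  0.22  0.09 -0.    0.   -0.01] 0.0602279373185334 28.85
30.4333
orange 0.10979936462358883 ((536.8585815429688, 78.58013916015625), (14.300063133239746, 48.73085021972656), 87.30224609375)
blue 0.1059152594257553 ((542.4414672851562, -120.81526947021484), (49.7893180847168, 13.840099334716797), 71.45684051513672)
```

View pics/end.png

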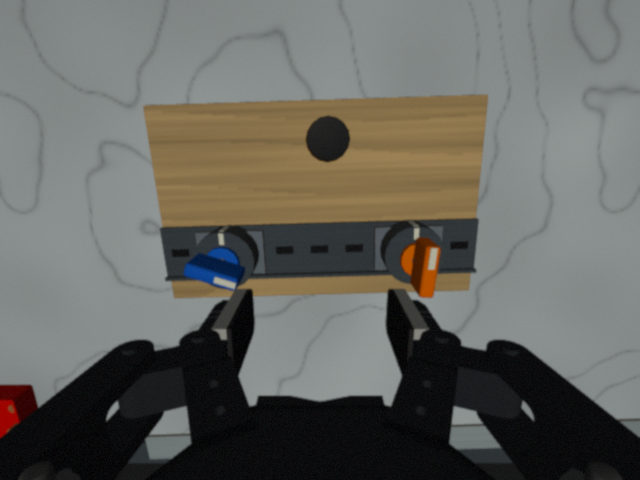

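The last picture shows blue's stripe at (224,282), which puts it at about 1.92 rad and sunk 3.8 mm. Orange's stripe at (433,258) is near its mark at about 0.07 rad, the jar is still in place, and the gripper is clear of both knobs.

```bash
python3 -c "
from plant import *
hold(.3);o=observe();print(o['joint_velocities'].round(3),o['ft_force']);print(job_done())"
```

```text
[ 0.    -0.003 -0.    -0.001 -0.    -0.001] [0.19485958 0.24346038 0.06254061]
the job is handed in; nothing more can be done
None
```

The job is handed in: the blue screw is home and the orange one, which is crossed, is backed off to its mark. The robot's clock was at about 31 s.

- **Orange:** it bound from about 0.82 rad. I stopped at 0.93 rad, with about 0.2 N m more than the free-running torque, and backed it off. The last camera check put it at about 0.07 rad.
- **Blue:** it ran free to its stop at about 1.92 rad. I pressed about 0.15 N m against the stop, eased back and released. The last camera check put it at about 1.92 rad, sunk 3.8 mm.
- **Release:** both knobs are free, the gripper is clear, and the tool force was about 0.3 N at hand-in.
- **Other objects:** by eye the jar had not moved in the last picture. The carton and screwdriver were not in that view, and I did not measure them again, but the arm never went near them.

No check failed or disagreed. The absolute torque readings shifted by up to about 0.1 N m when gripping, so I judged resistance by its change from the free-running level.

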